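# Seat the stepped shoe bracket on its stand and check that it does not rock

### The arm

A 6-joint arm with a two-finger parallel gripper is mounted at the origin on the work surface. World frame = base frame: x ahead of the robot, y to its left, z up, the work surface at z = 0. Lengths are in m, angles in rad, forces in N, time in s.
With the tool pointing down it reaches from about 0.35 to 0.975 m from the base axis. Payload 4.9 kg.
Tool frame: the origin (TCP) lies at the very end of the fingers, on their centre line; the grasp point (between the pads) lies 19 mm behind it (pinch_z is the distance from the TCP to the grasp point, in m); z points along the fingers, y is the line along which they close (so a half turn about z gives the same grasp; the last joint's range is limited). The gripper opens to 85 mm and grips with 20 to 120 N. Pads are 22 mm wide; open, the fingers measure 114 mm over their backs; the gripper's body (76 mm by 85 mm) begins 54 mm behind the grasp point. The pads swing forward as they close: fully open they stand 13 mm farther back than shut.
Start: joints at [-1.332, 0.053, 1.613, -0, 1.476, -0.119], TCP at [0.219, -0.585, 0.195] pointing down, gripper open.
Joint ranges: [-3.01, 3.01], [-1.01, 2.22], [0.06, 2.58], [-1.02, 4.17], [0.09, 2.62], [-3.14, 3.14]. Speed limits (rad/s): [2.57, 2.57, 3.14, 3.14, 3.14, 3.14].

### API

Orientations are given as a unit quaternion [w, x, y, z].
In Python, from plant import * gives the robot as it stands. The module is installed in compiled form; this text tells all that it offers.
- The arm moves only by the tool play_rows, never from a script. Its arguments are lists of equal length, an entry for each row: "linear": the shift along the world's x, y, z in m, a list of three; "turn": the turn about the world's z in degrees. A call has 1 to 8 rows; each row shifts and turns the commanded pose from where the row before left it; what a row does not reach is not made up. A row lasts 1/8 s, in which the tool goes at most 62.5 mm and 10.7 degrees, less where a joint would pass 70% of its speed; a pose out of reach is approached as far as the arm can. A call is refused whole if a number of a shift passes 0.0625 or a number of a turn 10.7, either way. A call with a gripper value outside its range is refused whole. "hand" is the finger opening in m, from 0 to 0.0854, set as the call begins (left out, the last holds). The fingers move at their own pace and stop on an object; the grip force is fixed at half the most. Time passes only in rows, so rows that do not move let the fingers close. It gives the time, the measured TCP pose, the force, the opening and the grip force at its end, in the units of the state.
- state(): the state, without advancing time (a new reading comes with each control period).
- grab_frame(name): name is "scene" or "top" or "wrist"; returns the picture (480x640x3 uint8, red, green, blue); there is no depth.
- camera_info(name): a dict with "camera_matrix" (3x3 intrinsics, pixels), "distortion" ([k1, k2, p1, p2, k3] as OpenCV has them; the pictures are not rectified), "origin" and "attitude" of the camera in the world; the wrist camera has in their place "mount" (4x4, takes a point from camera to tool coordinates, whose origin is the TCP and whose axes are the flange's). Camera axes: x right, y down, z forward; pixel columns grow to the right and rows downward; lengths in m; the calibration is good to about 2 mm. A picture is of the moment at which its call begins: read the wrist's pose just before it. camera_info takes no time and is no camera call.
- job_done(): hands the job in; it is judged then, once.
Trained networks look in the newest picture that a camera, given by its name, has taken for a name from the list of things; names that differ only in an ending like _2 or _b are one class to them, and where a whole thing is asked for, a point or a joint stands for the part that bears it (a point fixed in the world has none). Each returns a list of dicts, best first, with "p" (0 to 1); they miss things now and then, are a little off and sometimes report something else, mostly with a low value. They report only what shows in the picture. A call takes as long as a camera call.
- trace(camera, thing): "region" (480x640 bool, what is visible of it) and "location" ([column, row] in pixels, amid what is visible of it).
The state is a dict: "time": time; "joint_pos": joint angles; "joint_vel": joint speeds; "joint_efforts": joint torques, N m; "tool_pos": TCP position; "tool_rot": TCP orientation; "contact_force": force on the tool from outside, world axes, zero at the start; "ft_torque": the same for the moment, N m; "gripper_width": opening from 0.0 (shut) to 1.0 (fully open); "grasp_force": force on a finger pad.
Only numpy, scipy, OpenCV 4.12 (cv2) and the standard library are available. Lean on these libraries where they do the work, as an engineer would, in place of code of your own. Each camera call takes 0.05 s, during which the arm holds its last target. There are 200 camera calls.

### The job

Take the blue cast bracket off its cork slab by its upright rib and set it down gently, without dropping it, centred and square on the two-level steel stand: long foot on the low tread, short foot (the end with the red pad) on the raised tread, so that it stands level. Let go, then press down on the red pad with the closed fingertips to feel that it does not rock, and leave it standing so. Leave the grey flat-footed block where it is.

Things in the scene. Friction and masses are not known exactly. Their poses are not given: they have to be found in the camera images.
- bracket: Blue cast bracket, about 0.6 kg. Origin: mid length and width, level with the long foot's underside; x to the red pad end, z up. In mm: long foot x -65..-30, 64 wide, z 0..46; short foot x 30..65, 36 wide, underside z 18; deck 50 wide, top z 46; upright rib to grip: x -20..20, 16 thick in y, z 46..86. Starts level: long foot on bench (z 0), short foot on a cork slab 18 thick, 80 x 110, fixed.
- toe_pad (a point): Centre of the top face of the red round pad (24 mm across, 3 mm high) on the bracket's deck above the short foot: at x +49, y 0, z +49 mm in the bracket's frame. Rigid; nothing gives.
- stand: Two-level steel stand, 170 x 100 mm, fixed. Origin: centre of its underside, on the bench; z up. Low tread (bright, two brass screws): x -85..0 mm, top z 12. Raised tread (dark): x 0..85, top z 30. The bracket stands level with its x axis along the stand's x axis and its origin 12 mm above the stand's; end for end it cannot stand level.
- grey_block: A bystander: grey loose casting of the same outline as the bracket but with two feet of equal length and no red pad, standing on the bench; origin at the centre of its underside. Not to be moved.

How it is judged:
By the outcome, as a careful person would: the job done as asked, in the order asked, and still so for the second after the job is handed in, with the robot touching nothing.
It also fails if it takes over 48 s, if anything falls off the work surface, if the arm or the gripper's body presses on something with over 40 N, if the wrist force passes 120 N, or if a joint passes its speed limit or range.

## Working session

There is one attempt and no reset: what is moved stays moved. The work goes in short steps, Python scripts to look and compute and a tool call to move; the robot and the scene stay as the last step left them, time stands still between calls to the robot, and variables do not carry over. Pictures are saved under pics/ and viewed, at most 10 in all, crops included, and the job is handed in when it is done.

Besides the shell and the picture viewer there is one more tool, called after "Emit:" as name([rows], argument=value, ...), one row to a line, values as JSON. play_rows: Moves the arm, as the interface text tells. Its arguments: {"type":"object","properties":{"linear":{"type":"array","items":{"type":"array","items":{"type":"number"}}},"turn":{"type":"array","items":{"type":"number"}},"hand":{"type":"number"}},"required":["linear","turn"]}

```bash
mkdir -p pics; cat > h.py <<'E'
from plant import *
import numpy as np, cv2
from scipy.spatial.transform import Rotation as R
def cam(name):
    i=camera_info(name); K=np.array(i["camera_matrix"],float); D=np.array(i["distortion"],float)
    if "mount" in i:
        s=state(); q=s["tool_rot"]; T=np.eye(4); T[:3,:3]=R.from_quat([q[1],q[2],q[3],q[0]]).as_matrix(); T[:3,3]=s["tool_pos"]
        M=T@np.array(i["mount"]); return K,D,M[:3,3],M[:3,:3]
    a=np.array(i["attitude"],float)
    Rm=a if a.shape==(3,3) else R.from_quat([a[1],a[2],a[3],a[0]]).as_matrix()
    return K,D,np.array(i["origin"],float),Rm
def back(c,px,z):
    K,D,o,Rm=c; p=cv2.undistortPoints(np.array(px,float).reshape(-1,1,2),K,D).reshape(-1,2)
    d=np.c_[p,np.ones(len(p))]@Rm.T; return o+d*((z-o[2])/d[:,2])[:,None]
def proj(c,P):
    K,D,o,Rm=c; X=(np.array(P,float).reshape(-1,3)-o)@Rm
    return cv2.projectPoints(X,np.zeros(3),np.zeros(3),K,D)[0].reshape(-1,2)
def save(n,im): cv2.imwrite(f"pics/{n}.png",im[:,:,::-1])
E
python3 - <<'E'
from h import *
np.set_printoptions(precision=4,suppress=True)
c=cam("top"); print(c[2],c[3]); im=grab_frame("top"); save("top0",im)
for t in ["bracket","toe_pad","stand","grey_block"]:
    for r in trace("top",t)[:2]:
        m=r["region"].astype(np.uint8); rect=cv2.minAreaRect(cv2.findNonZero(m))
        print(t,r["p"],r["location"],m.sum(),rect, back(c,[r["location"]],0.03))
s=state(); print(s["time"],s["tool_pos"],s["tool_rot"])
E
```

```text
[0.4334 0.0187 0.9516] [[ 0.0139 -0.9968  0.0784]
 [-0.9995 -0.0161 -0.0266]
 [ 0.0278 -0.078  -0.9966]]
bracket 0.92 [350.0, 269.9] 2394 ((348.3084716796875, 264.16705322265625), (75.74462127685547, 38.60380554199219), 70.70995330810547) [[ 0.4649 -0.0488  0.03  ]]
bracket 0.66 [171.0, 233.5] 2568 ((174.6552276611328, 231.81407165527344), (76.9844970703125, 42.7408447265625), 77.7352294921875) [[0.5239 0.2651 0.03  ]]
toe_pad 0.86 [347.2, 267.2] 2413 ((349.9837951660156, 264.1972961425781), (75.94768524169922, 38.0841178894043), 72.89727020263672) [[ 0.4696 -0.0439  0.03  ]]
stand 0.94 [465.9, 229.3] 5445 ((466.3516845703125, 229.7698516845703), (95.02300262451172, 59.43919372558594), 85.10090637207031) [[ 0.5401 -0.2542  0.03  ]]
grey_block 0.95 [170.1, 233.3] 2532 ((172.0734100341797, 232.0780029296875), (77.20079803466797, 42.43170928955078), 73.3007583618164) [[0.5242 0.2667 0.03  ]]
0.25 [ 0.2188 -0.5851  0.1946] [-0.0005  0.984   0.178  -0.    ]
```

View pics/top0.png

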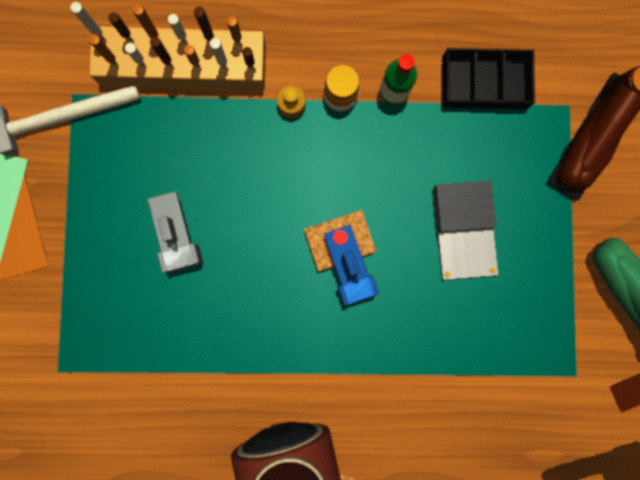

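The top view shows the blue bracket with its red pad at (340,237) and long foot near (357,292). On the stand, the dark raised tread is at (465,207) and the bright one at (468,255). The grey block, at (175,232), is well clear.

```bash
python3 - <<'E'
from h import *
np.set_printoptions(precision=4,suppress=True)
c=cam("top"); im=cv2.imread("pics/top0.png")[:,:,::-1].astype(int)
r,g,b=im[...,0],im[...,1],im[...,2]
sub=np.zeros(r.shape,bool); sub[205:315,300:385]=1
red=sub&(r>170)&(g<70)&(b<80); ys,xs=np.nonzero(red); pad=back(c,[[xs.mean(),ys.mean()]],.049); print("pad",pad,red.sum())
blue=sub&(b>120)&(b>r+60)&(b>g+40); ys,xs=np.nonzero(blue)
print("far foot corners", back(c,[[341,306],[377,291]],.046))
tr=[t for t in trace("top","stand")][0]["region"].astype(np.uint8)
q=cv2.approxPolyDP(max(cv2.findContours(tr,0,2)[0],key=cv2.contourArea),5,True).reshape(-1,2); print(q)
print("z30",back(c,q,.03)); print("z12",back(c,q,.012))
i=camera_info("wrist"); print(np.array(i["mount"]),i["camera_matrix"])
E
```

```text
pad [[ 0.5203 -0.0289  0.049 ]] 119
far foot corners [[ 0.4022 -0.0328  0.046 ]
 [ 0.4287 -0.0946  0.046 ]]
[[490 181]
 [434 188]
 [443 279]
 [497 274]]
z30 [[ 0.6278 -0.298   0.03  ]
 [ 0.6133 -0.1975  0.03  ]
 [ 0.4514 -0.2131  0.03  ]
 [ 0.4617 -0.3088  0.03  ]]
z12 [[ 0.6316 -0.3042  0.012 ]
 [ 0.6169 -0.2017  0.012 ]
 [ 0.4517 -0.2176  0.012 ]
 [ 0.4622 -0.3152  0.012 ]]
[[ 0.0005 -0.9598 -0.2806  0.0701]
 [ 1.      0.0003  0.0004 -0.0005]
 [-0.0003 -0.2806  0.9598 -0.1778]
 [ 0.      0.      0.      1.    ]] [[339.3162   0.     316.6473]
 [  0.     339.3162 240.3222]
 [  0.       0.       1.    ]]
```

Emit:
play_rows([
  [0.044, 0.043, 0],
  [0.044, 0.043, 0],
  [0.044, 0.043, 0],
  [0.044, 0.043, 0],
  [0.044, 0.043, 0],
  [0.044, 0.043, 0],
  [0.044, 0.043, 0],
  [0, 0, 0],
], turn=[0, 0, 0, 0, 0, 0, 0, 0])

```text
time: 1.3
tool_pos: [0.5291, -0.2812, 0.1951]
tool_rot: [-0.0, 0.984, 0.181, 0.0]
contact_force: [-0.7, -0.5, -0.7]
gripper_width: 1.003
grasp_force: 0.0
```

```bash
python3 - <<'E'
from h import *
np.set_printoptions(precision=4,suppress=True)
c=cam("wrist"); im=grab_frame("wrist"); save("w1",im); np.save("w1c.npy",np.array([*c[2],*c[3].ravel()]))
print(state()["tool_pos"],state()["tool_rot"],state()["time"],state()["joint_vel"])
print(proj(c,[[.54,-.258,.03],[.4738,-.0444,.046]]))
for t in ["stand","bracket"]:
    for r in trace("wrist",t)[:1]:
        print(t,r["p"],r["location"]); q=cv2.approxPolyDP(max(cv2.findContours(r["region"].astype(np.uint8),0,2)[0],key=cv2.contourArea),5,True).reshape(-1,2);print(q.tolist())
E
```

```text
[ 0.5279 -0.2828  0.195 ] [ 0.      0.9837  0.1797 -0.0002] 1.35 [-0.051  -0.0084  0.0108 -0.0087  0.003  -0.0047]
[[299.5487 194.3655]
 [ 68.3648 182.7919]]
stand 0.93 [302.8, 184.4]
[[274, 97], [241, 254], [325, 275], [371, 126]]
bracket 0.65 [72.1, 187.2]
[[36, 114], [44, 164], [28, 172], [36, 208], [48, 213], [54, 246], [112, 248], [133, 238], [131, 209], [106, 205], [96, 117]]
```

View pics/w1.png

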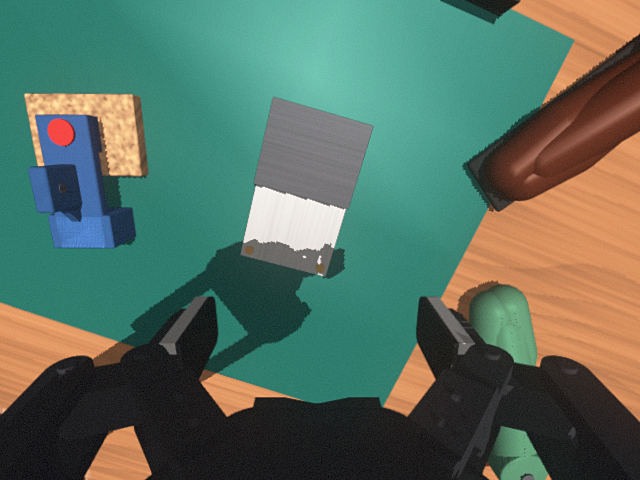

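The wrist view shows the stand's raised outer corners at (274,97) and (373,126), step edge at (254,185) to (346,209), and low corners at (241,254) and (327,276). The bracket's pad is at (61,132), and its foot's top edge runs from (53,247) to (103,247).

```bash
cat >> h.py <<'E'
from scipy.optimize import least_squares
def fit(c,P,px,z0,x0):
    P=np.array(P,float)/1000; px=np.array(px,float)
    def W(x): 
        C,S=np.cos(x[2]),np.sin(x[2]); return np.c_[x[0]+C*P[:,0]-S*P[:,1],x[1]+S*P[:,0]+C*P[:,1],P[:,2]+z0]
    r=least_squares(lambda x:(proj(c,W(x))-px).ravel(),x0,x_scale=[.01,.01,.1])
    return r.x,r.fun.reshape(-1,2)
E
python3 - <<'E'
from h import *
np.set_printoptions(precision=4,suppress=True)
v=np.load("w1c.npy"); i=camera_info("wrist"); c=(np.array(i["camera_matrix"],float),np.array(i["distortion"],float),v[:3],v[3:].reshape(3,3))
P=[[85,50,30],[85,-50,30],[0,50,30],[0,-50,30],[-85,50,12],[-85,-50,12]]
px=[[274,97],[373,126],[254,185],[346,209],[241,254],[327,276]]
x,f=fit(c,P,px,0,[.54,-.258,.08]); print("stand wrist",x,np.degrees(x[2]));print(f)
t=cam("top")
x,f=fit(t,P,[[491,181],[435,186],[495,230],[439,232],[498,277],[443,280]] and [[435,186],[491,181],[439,232],[495,230],[443,280],[498,277]],0,[.54,-.258,.08]); print("stand top",x,np.degrees(x[2]));print(f)
print("pad",back(c,[[61,132]],.049))
E
```

```text
stand wrist [ 0.5383 -0.2607  0.0999] 5.724111729786507
[[-1.414  -0.6854]
 [ 0.9746 -0.5361]
 [-0.6455 -1.0513]
 [ 2.7077  0.5124]
 [-0.7122  1.4818]
 [-1.0056  1.1164]]
stand top [ 0.5377 -0.2577  0.0946] 5.42243714748465
[[ 0.3308 -0.3025]
 [-0.2427  0.4628]
 [ 0.9202  0.9143]
 [ 0.707  -1.4539]
 [-0.9212  0.9026]
 [-0.8146 -0.5185]]
pad [[ 0.5193 -0.0319  0.049 ]]
```

Emit:
play_rows([
  [-0.007, 0.058, 0],
  [-0.007, 0.058, 0],
  [-0.007, 0.058, 0],
  [-0.007, 0.058, 0],
  [0, 0, 0],
  [0, 0, 0],
], turn=[-1, -1, 0, 0, 0, 0])

```text
time: 2.2
tool_pos: [0.4987, -0.0537, 0.1954]
tool_rot: [0.0, 0.987, 0.16, 0.0]
contact_force: [0.4, -0.3, 0.4]
gripper_width: 0.995
grasp_force: 0.0
```

```bash
python3 - <<'E'
from h import *
np.set_printoptions(precision=4,suppress=True)
c=cam("wrist"); im=grab_frame("wrist"); np.save("w2c.npy",np.array([*c[2],*c[3].ravel()]))
print(state()["tool_pos"],state()["tool_rot"],state()["time"])
save("w2",cv2.resize(im[:360,160:500],None,fx=1.6,fy=1.6))
cv2.imwrite("w2f.png",im[:,:,::-1])
E
```

```text
[ 0.4988 -0.054   0.1953] [0.0003 0.9872 0.1596 0.    ] 2.25
```

View pics/w2.png

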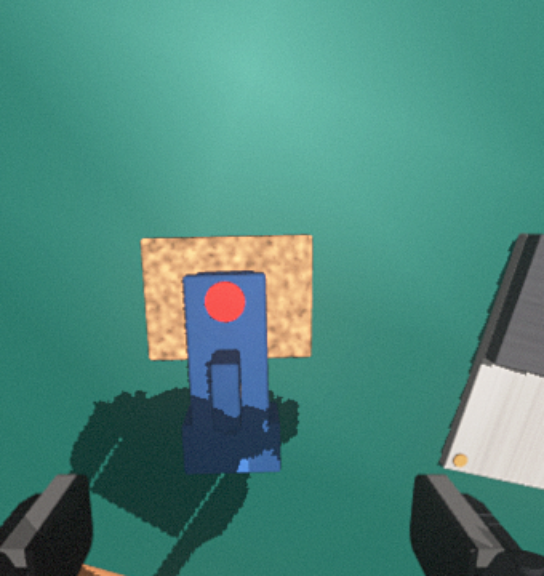

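Close view (crop): the pad is at (224,302), the deck's front corners at (184,276) and (265,273), the foot's rear corners at (184,473) and (281,471), and the rib top's front at (212–239,362).

```bash
python3 - <<'E'
from h import *
np.set_printoptions(precision=4,suppress=True)
v=np.load("w2c.npy"); i=camera_info("wrist"); c=(np.array(i["camera_matrix"],float),np.array(i["distortion"],float),v[:3],v[3:].reshape(3,3))
P=[[49,0,49],[65,25,46],[65,-25,46],[-65,32,46],[-65,-32,46],[20,8,86],[20,-8,86]]
px=np.array([[224,302],[184,276],[265,273],[184,473],[281,471],[211,363],[239,362]])/1.6+[160,0]
x,f=fit(c,P,px,0,[.473,-.046,.32]); print(x,np.degrees(x[2]));print(f)
print("delta",x[:2]-state()["tool_pos"][:2])
s=state()["tool_rot"]; print(2*np.degrees(np.arctan2(s[2],s[1])))
# stand visible corner
print(back(c,np.array([[443,467]])/1.6+[160,0],.012))
x0=[.5380,-.259,np.radians(5.6)]; print(x0[0]-.085*np.cos(x0[2])-.05*np.sin(x0[2]), x0[1]-.085*np.sin(x0[2])+.05*np.cos(x0[2]))
E
```

```text
[ 0.4737 -0.0473  0.3508] 20.10050302794715
[[ 0.7456 -0.7125]
 [-1.1287 -0.975 ]
 [ 0.9074 -0.6775]
 [ 0.1546  1.1149]
 [ 0.1014  0.7488]
 [-0.7662  0.3795]
 [ 0.0733  0.4822]]
delta [-0.0252  0.0067]
18.367661431821805
[[ 0.4499 -0.2174  0.012 ]]
0.4485265260135869 -0.21753317648043616
```

Emit:
play_rows([
  [-0.025, 0.0065, -0.02],
  [0, 0, -0.04],
  [0, 0, -0.04],
  [0, 0, -0.028],
  [0, 0, -0.014],
  [0, 0, 0],
  [0, 0, 0],
], turn=[1.7, 0, 0, 0, 0, 0, 0])

```text
time: 3.12
tool_pos: [0.4751, -0.0466, 0.0547]
tool_rot: [0.001, 0.985, 0.175, 0.001]
contact_force: [0.0, -0.4, 0.3]
gripper_width: 1.0
grasp_force: 0.0
```

Emit:
play_rows([
  [0, 0, 0],
  [0, 0, 0],
  [0, 0, 0],
  [0, 0, 0],
  [0, 0, 0],
  [0, 0, 0],
  [0, 0, 0],
  [0, 0, 0],
], turn=[0, 0, 0, 0, 0, 0, 0, 0], hand=0)

```text
time: 4.12
tool_pos: [0.4738, -0.0459, 0.0532]
tool_rot: [-0.0, 0.985, 0.175, -0.0]
contact_force: [-0.6, 0.4, 0.2]
gripper_width: 0.0
grasp_force: 0.0
```

```bash
python3 - <<'E'
from h import *
print(state())
a=grab_frame("wrist"); b=grab_frame("scene")
save("w3",np.hstack([cv2.resize(a,(400,300)),cv2.resize(b,(400,300))]))
E
```

```text
{'time': 4.125, 'joint_pos': array([-2.53057459e-01, -1.77514415e-01,  2.07970399e+00,  4.60285064e-06,
        1.23951667e+00,  9.65189833e-01]), 'joint_vel': array([ 0.00070453, -0.00067868, -0.00168693, -0.00057929,  0.00131791,
        0.00141185]), 'joint_efforts': array([ 3.43298394e-03, -2.60245514e+01, -3.37897646e+01,  1.61891016e-04,
        5.94597914e-04, -9.52728499e-06]), 'tool_pos': array([ 0.47384795, -0.04589537,  0.0531689 ]), 'tool_rot': array([-2.56211210e-05,  9.84503965e-01,  1.75362309e-01, -5.07361421e-05]), 'contact_force': array([-0.63407614,  0.36367054,  0.19982386]), 'ft_torque': array([-0.00951076, -0.01876311, -0.03700811]), 'grasp_force': 0.0, 'gripper_width': 0.00032717547856927505}
```

View pics/w3.png

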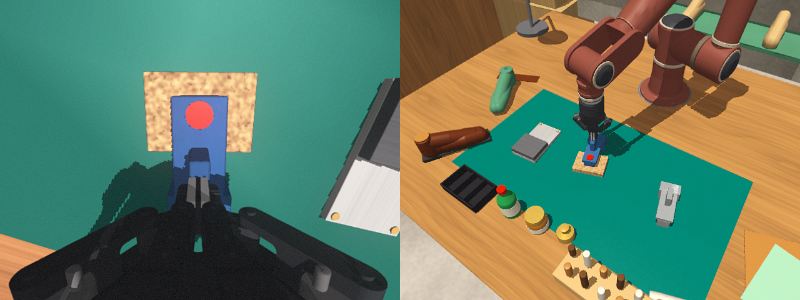

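```bash
python3 - <<'E'
from h import *
np.set_printoptions(precision=1,suppress=True)
c=cam("wrist"); s=state(); p=s["tool_pos"]
print("tcp",proj(c,[p,p+[0,0,.019],p+[0,0,.04]]))
a=.3508;C,S=np.cos(a),np.sin(a)
P=np.array([[49,0,49],[65,25,46],[65,-25,46],[20,8,86],[20,-8,86],[20,0,46],[-20,8,86],[-20,-8,86]])/1000
W=np.c_[.4737+C*P[:,0]-S*P[:,1],-.0473+S*P[:,0]+C*P[:,1],P[:,2]]
print(proj(c,W))
im=grab_frame("wrist"); cv2.imwrite("pics/w4.png",cv2.resize(im[120:360,200:440],None,fx=2.4,fy=2.4,interpolation=cv2.INTER_CUBIC)[:,:,::-1])
t=cam("top"); im=grab_frame("top"); 
E
```

```text
tcp [[317.4 271.3]
 [317.5 285.1]
 [317.7 304.1]]
[[320.  183.6]
 [272.8 152.4]
 [367.4 152.6]
 [302.8 258. ]
 [338.2 258. ]
 [319.7 234.6]
 [303.6 335.7]
 [336.5 335.8]]
```

View pics/w4.png

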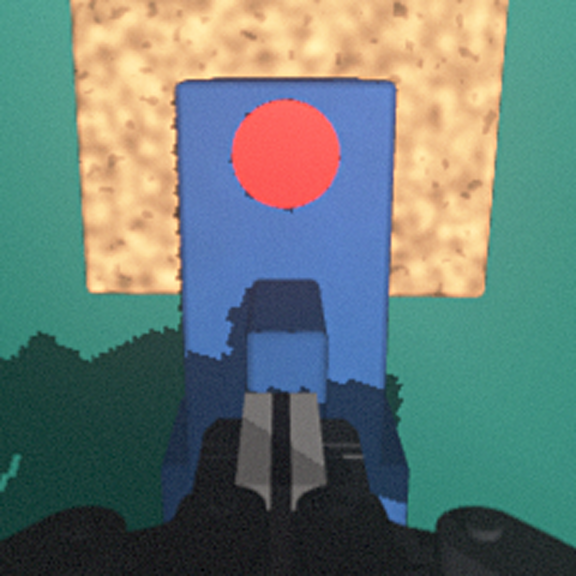

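The rib top's front edge is at crop (287,332), as predicted. The fingertips at (283,393) appear shut *above* the rib, not around it. I'll check the fingertip height from the scene camera.

```bash
python3 - <<'E'
from h import *
np.set_printoptions(precision=1,suppress=True)
c=cam("scene"); p=state()["tool_pos"]; im=grab_frame("scene").copy()
a=proj(c,[p,p+[0,0,.043]]); print(a)
x,y=a[0].astype(int); x0,y0=x-50,y-60
k=cv2.resize(im[y0:y0+100,x0:x0+110],None,fx=6,fy=6,interpolation=cv2.INTER_CUBIC)
for q in a: cv2.circle(k,tuple(((q-[x0,y0])*6).astype(int)),4,(255,255,0),1)
save("s5",k)
E
```

```text
[[310.6 233.5]
 [309.9 219.9]]
```

View pics/s5.png

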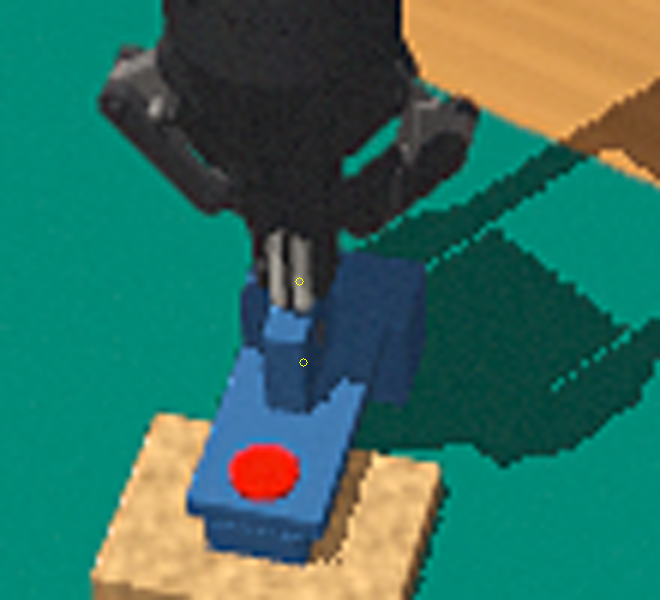

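```bash
python3 - <<'E'
from h import *
np.set_printoptions(precision=4,suppress=True)
w=cam("wrist"); s=cam("scene"); p=state()["tool_pos"]; d=w[3][:,0]
f=lambda x:np.r_[(proj(w,[x])-[[318,283.7]]).ravel(),(proj(s,[x])-[[308.3,224.3]]).ravel()]
r=least_squares(f,p+[0.01,0,.03],x_scale=.01); v=r.x-p; a=np.radians(20.1)
print(r.x,r.fun,"tool x,y,z off",v[0]*np.cos(a)+v[1]*np.sin(a),-v[0]*np.sin(a)+v[1]*np.cos(a),v[2])
E
```

```text
[ 0.4834 -0.0426  0.0935] [ 0.0574 -0.0378  0.3032 -0.1228] tool x,y,z off 0.010082524053587949 -0.000144009387958134 0.040344802915143384
```

Emit:
play_rows([
  [0, 0, 0],
  [0, 0, 0],
  [0, 0, 0],
  [0, 0, 0],
  [0, 0, 0],
  [0, 0, 0],
  [0, 0, 0],
], turn=[0, 0, 0, 0, 0, 0, 0], hand=0.0854)

```text
time: 5.25
tool_pos: [0.4739, -0.0459, 0.0532]
tool_rot: [-0.0, 0.985, 0.175, -0.0]
contact_force: [-0.2, -0.1, 0.1]
gripper_width: 1.001
grasp_force: 0.0
```

Triangulation shows the true fingertips end about 40 mm above the reported TCP, so the tool length is off. I'll correct for that and lower another 39 mm.

Emit:
play_rows([
  [0, 0, -0.015],
  [0, 0, -0.012],
  [0, 0, -0.008],
  [0, 0, -0.004],
  [0, 0, 0],
], turn=[0, 0, 0, 0, 0])

```text
time: 5.88
tool_pos: [0.4737, -0.0459, 0.0138]
tool_rot: [-0.0, 0.985, 0.175, -0.0]
contact_force: [0.0, -0.8, 0.2]
gripper_width: 1.002
grasp_force: 0.0
```

Emit:
play_rows([
  [0, 0, 0],
  [0, 0, 0],
  [0, 0, 0],
  [0, 0, 0],
  [0, 0, 0],
  [0, 0, 0],
  [0, 0, 0],
  [0, 0, 0],
], turn=[0, 0, 0, 0, 0, 0, 0, 0], hand=0)

```text
time: 6.88
tool_pos: [0.4743, -0.0461, 0.0145]
tool_rot: [0.0, 0.985, 0.175, 0.0]
contact_force: [2.3, -1.1, 1.3]
gripper_width: 0.183
grasp_force: 61.0
```

Emit:
play_rows([
  [0, 0, 0.005],
  [0, 0, 0.01],
  [0, 0, 0.02],
  [0, 0, 0.025],
  [0, 0, 0.025],
  [0, 0, 0.01],
  [0, 0, 0],
  [0, 0, 0],
], turn=[0, 0, 0, 0, 0, 0, 0, 0])

```text
time: 7.88
tool_pos: [0.4727, -0.0456, 0.1076]
tool_rot: [-0.001, 0.984, 0.175, -0.001]
contact_force: [-0.2, -0.3, -6.8]
gripper_width: 0.182
grasp_force: 60.0
```

Emit:
play_rows([
  [0.006, -0.02, 0],
  [0.011, -0.037, 0],
  [0.013, -0.042, 0],
  [0.013, -0.042, 0],
  [0.011, -0.037, 0],
  [0.006, -0.02, 0],
  [0.004, -0.015, 0],
  [0, 0, 0],
], turn=[-2, -2, -3, -3, -2.6, -1, -1, 0])

```text
time: 8.88
tool_pos: [0.5378, -0.2593, 0.1088]
tool_rot: [-0.0, 0.999, 0.048, -0.0]
contact_force: [0.7, 0.7, -6.3]
gripper_width: 0.178
grasp_force: 60.1
```

Emit:
play_rows([
  [0, 0, 0],
  [0, 0, 0],
], turn=[0, 0])

```text
time: 9.12
tool_pos: [0.5378, -0.2578, 0.1092]
tool_rot: [-0.0, 0.999, 0.049, -0.0]
contact_force: [-0.4, -0.6, -6.9]
gripper_width: 0.18
grasp_force: 60.1
```

```bash
python3 - <<'E'
from h import *
np.set_printoptions(precision=4,suppress=True)
c=cam("wrist"); im=grab_frame("wrist"); np.save("w6c.npy",np.array([*c[2],*c[3].ravel()]))
s=state(); q=s["tool_rot"]; print(s["tool_pos"],2*np.degrees(np.arctan2(q[2],q[1])),s["contact_force"],s["ft_torque"],s["time"])
save("w6",cv2.resize(im[60:360,150:490],None,fx=2,fy=2)[:600])
E
```

```text
[ 0.5378 -0.2579  0.1092] 5.665032676438272 [ 0.313  -0.3556 -6.6803] [ 0.0044 -0.1637 -0.0525] 9.175
```

View pics/w6.png

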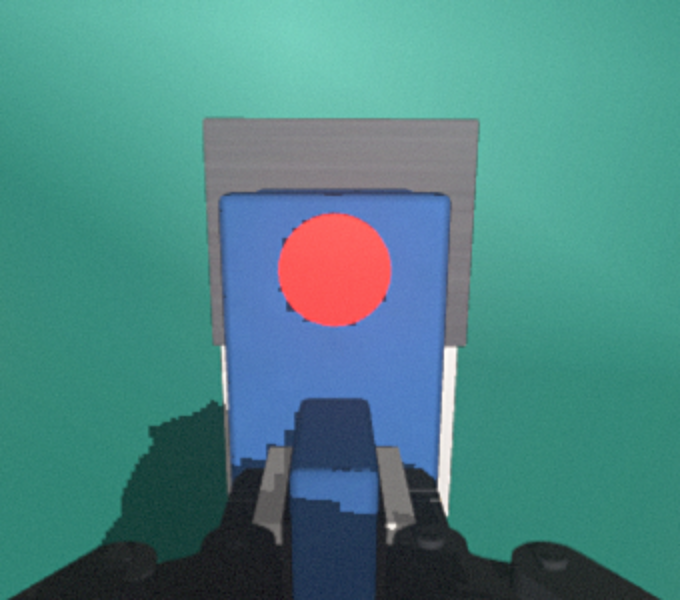

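The held bracket shows its pad at (335,270) and deck corners at (219,193) and (451,193). The stand's far corners are at (203,119) and (479,119), with the step at (212,345) and (467,345). It looks square; next I'll fit both poses.

```bash
python3 - <<'E'
from h import *
np.set_printoptions(precision=4,suppress=True)
v=np.load("w6c.npy"); i=camera_info("wrist"); c=(np.array(i["camera_matrix"],float),np.array(i["distortion"],float),v[:3],v[3:].reshape(3,3))
g=lambda a:np.array(a)/2+[150,60]
x,f=fit(c,[[85,50,30],[85,-50,30],[0,50,30],[0,-50,30]],g([[203,118],[479,118],[212,346],[468,346]]),0,[.538,-.259,.1]); print("stand",x,np.degrees(x[2]),f.round(1).tolist())
P=[[49,0,49],[65,25,46],[65,-25,46],[20,8,86],[20,-8,86],[20,0,46]]
for z in (.0947,.090):
  y,f=fit(c,P,g([[335,270],[219,193],[451,193],[292,471],[378,469],[334,399]]),z,[.538,-.259,.1]); print("brk",z,y,np.degrees(y[2]),f.round(1).tolist())
E
```

```text
stand [ 0.5386 -0.2603  0.0988] 5.6630971530376435 [[-0.8, -0.3], [0.7, -0.2], [0.3, 0.3], [-0.2, 0.3]]
brk 0.0947 [ 0.5368 -0.2581  0.0988] 5.659381947741746 [[-0.1, 0.2], [-1.7, -0.4], [1.5, -0.3], [-1.8, 0.6], [1.8, 1.6], [0.3, -1.9]]
brk 0.09 [ 0.5356 -0.2582  0.0988] 5.661094462479812 [[-0.1, 1.4], [0.3, 2.1], [-0.4, 2.2], [-0.9, -2.0], [0.9, -1.0], [0.3, -2.7]]
```

Emit:
play_rows([
  [0.002, -0.002, -0.01],
  [0, 0, -0.02],
  [0, 0, -0.02],
  [0, 0, -0.015],
  [0, 0, -0.008],
  [0, 0, -0.004],
  [0, 0, 0],
  [0, 0, 0],
], turn=[0, 0, 0, 0, 0, 0, 0, 0])

```text
time: 10.18
tool_pos: [0.5405, -0.2613, 0.0332]
tool_rot: [0.001, 0.999, 0.049, 0.001]
contact_force: [1.0, -0.2, -6.7]
gripper_width: 0.182
grasp_force: 60.0
```

Emit:
play_rows([
  [0, 0, -0.001],
  [0, 0, -0.001],
  [0, 0, -0.001],
  [0, 0, 0],
], turn=[0, 0, 0, 0])

```text
time: 10.68
tool_pos: [0.5398, -0.2608, 0.029]
tool_rot: [-0.0, 0.999, 0.049, -0.0]
contact_force: [-0.2, -0.4, -6.5]
gripper_width: 0.174
grasp_force: 60.0
```

Emit:
play_rows([
  [0, 0, -0.0005],
  [0, 0, -0.0005],
  [0, 0, -0.0005],
  [0, 0, 0],
], turn=[0, 0, 0, 0])

```text
time: 11.18
tool_pos: [0.5398, -0.2609, 0.0276]
tool_rot: [-0.0, 0.999, 0.049, -0.0]
contact_force: [0.0, 0.1, -6.2]
gripper_width: 0.177
grasp_force: 60.0
```

Emit:
play_rows([
  [0, 0, -0.0005],
  [0, 0, -0.0005],
  [0, 0, 0],
], turn=[0, 0, 0])

```text
time: 11.55
tool_pos: [0.5398, -0.2609, 0.0266]
tool_rot: [-0.0, 0.999, 0.049, -0.0]
contact_force: [-0.2, 0.5, -5.7]
gripper_width: 0.178
grasp_force: 60.0
```

Emit:
play_rows([
  [0, 0, -0.0005],
  [0, 0, 0],
], turn=[0, 0])

```text
time: 11.8
tool_pos: [0.54, -0.2609, 0.0265]
tool_rot: [0.0, 0.999, 0.049, 0.0]
contact_force: [-0.5, -0.1, -4.4]
gripper_width: 0.176
grasp_force: 60.5
```

Emit:
play_rows([
  [0, 0, -0.0005],
  [0, 0, 0],
], turn=[0, 0])

```text
time: 12.05
tool_pos: [0.54, -0.261, 0.0265]
tool_rot: [0.0, 0.999, 0.049, -0.0]
contact_force: [-3.1, 1.5, 0.1]
gripper_width: 0.179
grasp_force: 61.2
```

Weight is on the stand. Releasing.

Emit:
play_rows([
  [0, 0, 0],
  [0, 0, 0],
  [0, 0, 0],
  [0, 0, 0],
  [0, 0, 0],
  [0, 0, 0],
  [0, 0, 0],
  [0, 0, 0],
], turn=[0, 0, 0, 0, 0, 0, 0, 0], hand=0.0854)

```text
time: 13.05
tool_pos: [0.5399, -0.2609, 0.0257]
tool_rot: [-0.0, 0.999, 0.049, 0.0]
contact_force: [0.4, -0.4, 0.8]
gripper_width: 1.005
grasp_force: 0.0
```

Emit:
play_rows([
  [0, 0, 0.01],
  [0, 0, 0.02],
  [0, 0, 0.03],
  [0, 0, 0.03],
  [0, 0, 0.01],
  [0, 0, 0],
  [0, 0, 0],
], turn=[0, 0, 0, 0, 0, 0, 0])

```text
time: 13.92
tool_pos: [0.5391, -0.2604, 0.1243]
tool_rot: [-0.001, 0.999, 0.049, -0.001]
contact_force: [-0.7, 0.3, 0.3]
gripper_width: 0.998
grasp_force: 0.0
```

```bash
python3 - <<'E'
from h import *
np.set_printoptions(precision=4,suppress=True)
c=cam("wrist"); im=grab_frame("wrist"); np.save("w7c.npy",np.array([*c[2],*c[3].ravel()]))
s=state(); print(s["tool_pos"],s["contact_force"],s["time"])
save("w7",cv2.resize(im[60:360,150:490],None,fx=2,fy=2))
h=im.astype(int); m=(h[...,0]>170)&(h[...,1]<100)&(h[...,2]<110); m[:60]=0;m[360:]=0;m[:,:150]=0;m[:,490:]=0
ys,xs=np.nonzero(m); print("pad",back(c,[[xs.mean(),ys.mean()]],.061),m.sum())
E
```

```text
[ 0.539  -0.2603  0.124 ] [-0.276   0.6213 -0.073 ] 13.975
pad [[ 0.5859 -0.2561  0.061 ]] 697
```

View pics/w7.png

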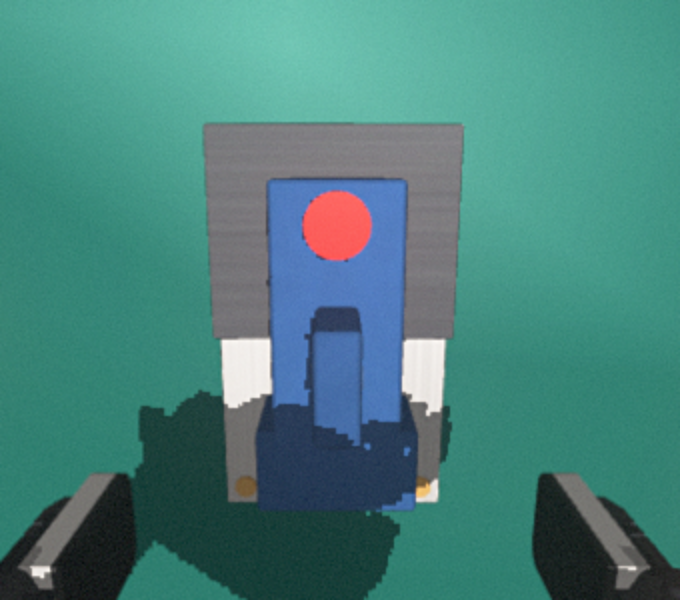

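```bash
python3 - <<'E'
from h import *
np.set_printoptions(precision=4,suppress=True)
v=np.load("w7c.npy"); i=camera_info("wrist"); c=(np.array(i["camera_matrix"],float),np.array(i["distortion"],float),v[:3],v[3:].reshape(3,3))
g=lambda a:np.array(a)/2+[150,60]
x,f=fit(c,[[85,50,30],[85,-50,30],[0,50,30],[0,-50,30],[-85,50,12],[-85,-50,12]],g([[204,123],[463,124],[214,338],[453,338],[228,502],[438,502]]),0,[.538,-.259,.1]); print("stand",x,np.degrees(x[2]),f.round(1).tolist())
P=[[49,0,49],[65,25,46],[65,-25,46],[20,8,86],[20,-8,86],[-65,32,46],[-65,-32,46]]
y,f=fit(c,P,g([[337,226],[267,179],[408,179],[312,331],[361,331],[257,510],[416,510]]),.012,[.538,-.259,.1]); print("brk",y,np.degrees(y[2]),f.round(1).tolist())
d=(y-x)[:2]; print(d, np.cos(.1)*d[0]+np.sin(.1)*d[1], -np.sin(.1)*d[0]+np.cos(.1)*d[1])
E
```

```text
stand [ 0.5387 -0.2602  0.0968] 5.5462022171255025 [[-1.0, -0.4], [1.1, -0.7], [-0.7, 0.4], [0.5, 0.6], [-0.0, 0.2], [0.1, 0.4]]
brk [ 0.5391 -0.2615  0.0973] 5.57707563993653 [[-0.0, -0.5], [-1.0, -0.7], [0.4, -0.7], [-0.3, -0.0], [1.0, -0.0], [-0.2, 1.3], [-0.1, 1.4]]
[ 0.0004 -0.0012] 0.00023564951782867506 -0.0012573954076107016
```

Bracket is within about 1.3 mm and 0.1° of the stand's centre. Next I shut the fingers and go over the pad.

Emit:
play_rows([
  [0.024, 0.002, 0],
  [0.024, 0.002, 0],
  [0, 0, -0.02],
  [0, 0, -0.02],
  [0, 0, -0.02],
  [0, 0, -0.01],
  [0, 0, 0],
  [0, 0, 0],
], turn=[0, 0, 0, 0, 0, 0, 0, 0], hand=0)

```text
time: 14.98
tool_pos: [0.5884, -0.2573, 0.0566]
tool_rot: [0.0, 0.999, 0.049, 0.001]
contact_force: [-0.4, -0.4, -0.5]
gripper_width: -0.001
grasp_force: 0.0
```

Emit:
play_rows([
  [0, 0, -0.01],
  [0, 0, -0.008],
  [0, 0, -0.004],
  [0, 0, 0],
  [0, 0, 0],
], turn=[0, 0, 0, 0, 0])

```text
time: 15.6
tool_pos: [0.5881, -0.257, 0.0339]
tool_rot: [0.0, 0.999, 0.049, 0.0]
contact_force: [-0.1, -0.6, 0.1]
gripper_width: -0.0
grasp_force: 0.0
```

```bash
python3 - <<'E'
from h import *
a=grab_frame("wrist"); s=state(); print(s["tool_pos"],s["gripper_width"],s["time"])
b=grab_frame("scene"); x,y=proj(cam("scene"),[s["tool_pos"]])[0].astype(int); print(x,y)
save("w8",np.hstack([cv2.resize(a[100:350,190:440],(400,400)),cv2.resize(b[y-60:y+40,x-50:x+50],(400,400))]))
E
```

```text
[ 0.58812106 -0.25702932  0.03402294] -0.0011132894366323932 15.65
204 232
```

View pics/w8.png

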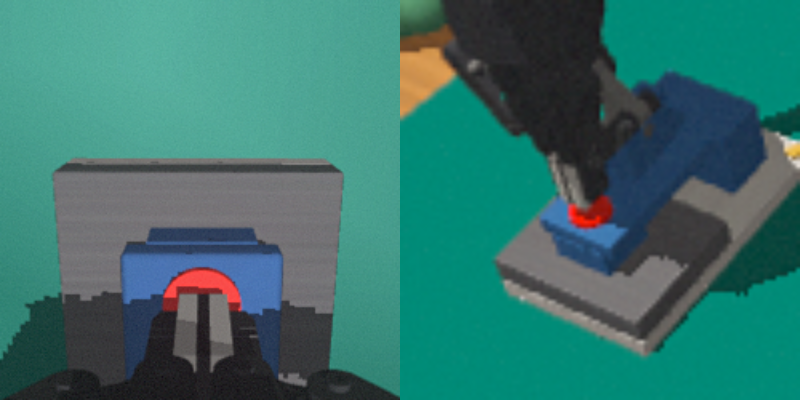

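The shut fingertips sit centred just above the red pad (wrist crop (203,290), scene crop (590,210)).

Emit:
play_rows([
  [0, 0, -0.005],
  [0, 0, -0.003],
  [0, 0, -0.001],
  [0, 0, 0],
], turn=[0, 0, 0, 0])

```text
time: 16.2
tool_pos: [0.5879, -0.2569, 0.025]
tool_rot: [-0.0, 0.999, 0.049, -0.0]
contact_force: [-0.5, 0.9, 3.5]
gripper_width: -0.001
grasp_force: 1.5
```

Emit:
play_rows([
  [0, 0, -0.001],
  [0, 0, -0.001],
  [0, 0, 0],
], turn=[0, 0, 0])

```text
time: 16.58
tool_pos: [0.5879, -0.2569, 0.0249]
tool_rot: [-0.0, 0.999, 0.049, -0.0]
contact_force: [-5.5, 3.5, 11.9]
gripper_width: -0.0
grasp_force: 6.0
```

Emit:
play_rows([
  [0, 0, -0.0007],
  [0, 0, -0.0007],
  [0, 0, 0],
], turn=[0, 0, 0])

```text
time: 16.95
tool_pos: [0.5879, -0.257, 0.0249]
tool_rot: [-0.0, 0.999, 0.049, -0.001]
contact_force: [-9.5, 4.7, 18.0]
gripper_width: 0.002
grasp_force: 9.1
```

It's firm at 18 N with no sinking. Hold briefly, then lift off.

Emit:
play_rows([
  [0, 0, 0],
  [0, 0, 0],
  [0, 0, 0],
  [0, 0, 0.001],
  [0, 0, 0.002],
  [0, 0, 0.01],
  [0, 0, 0.03],
  [0, 0, 0.04],
], turn=[0, 0, 0, 0, 0, 0, 0, 0])

```text
time: 17.95
tool_pos: [0.5869, -0.2563, 0.1036]
tool_rot: [-0.001, 0.999, 0.049, -0.001]
contact_force: [0.1, 0.1, 0.2]
gripper_width: -0.0
grasp_force: 0.0
```

Emit:
play_rows([
  [-0.01, 0, 0.03],
  [-0.02, 0, 0.03],
  [-0.02, 0, 0],
  [0, 0, 0],
  [0, 0, 0],
], turn=[0, 0, 0, 0, 0])

```text
time: 18.58
tool_pos: [0.538, -0.2568, 0.1638]
tool_rot: [-0.0, 0.999, 0.049, -0.0]
contact_force: [-0.3, -0.0, 0.2]
gripper_width: -0.001
grasp_force: 0.0
```

```bash
python3 - <<'E'
from h import *
np.set_printoptions(precision=4,suppress=True)
c=cam("wrist"); im=grab_frame("wrist"); np.save("w9c.npy",np.array([*c[2],*c[3].ravel()]))
s=state(); print(s["tool_pos"],s["contact_force"],s["time"])
x,y=proj(c,[[.539,-.261,.03]])[0].astype(int); print(x,y)
save("w9",cv2.resize(im[60:360,150:490],None,fx=2,fy=2))
E
```

```text
[ 0.5381 -0.2567  0.1637] [ 0.2797 -0.1101 -0.2335] 18.625
321 218
```

View pics/w9.png

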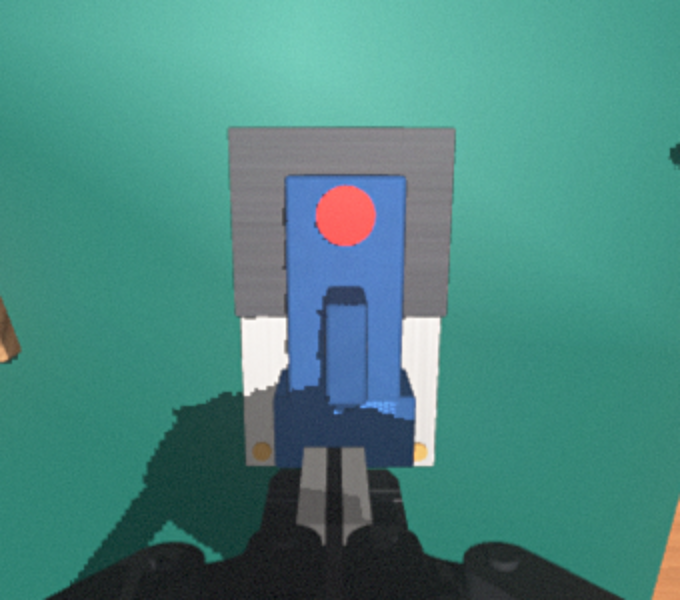

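The bracket is still square and centred on the stand, with the pad at (346,215) and the stand spanning (228–455,127) to (246–434,466). The gripper is clear of it.

```bash
python3 -c "
from plant import *
print(job_done())"
```

```text
the job is handed in; nothing more can be done
None
```

The bracket stands level on the two-level stand, about 1.3 mm off centre and square to within about 0.1° by the camera fit. It held firm under an 18 N press on the red pad, the gripper is clear, I never went near the grey block, and the job is handed in at about 19 s of the 48 s allowed.

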